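Reset the tension of a quick-release specimen clamp

ROBOT

A 7-joint arm with a two-finger parallel gripper is mounted at the origin on a cart in front of the work surface, level with it; the furniture and walls round the work are solid. World frame = base frame: x ahead of the robot, y to its left, z up, the work surface at z = 0. Lengths are in m, angles in degrees, forces in N, time in s.
With the tool pointing down it reaches from about 0.425 to 0.875 m from the base axis. Payload 4.7 kg.
Tool frame: the origin (TCP) lies between the finger pads; the fingertips stand 19 mm ahead of it and the grasp point (between the pads) is the TCP; x points along the fingers, z is the direction in which the jaws open and shut, and the axes are right-handed (so a half turn about x gives the same grasp; the last joint's range is limited). The gripper opens to 87 mm and grips with 3 to 60 N. Pads are 19 mm wide; open, the fingers measure 117 mm over their backs; the gripper's body (75 mm by 190 mm) begins 51 mm behind the grasp point.
Start: joints at [65.266, 18.392, -4.016, 83.108, 1.295, 78.541, -3.26], TCP at [0.28, -0.587, 0.242] pointing down, gripper open.
Joint ranges: [-163.93, 163.93], [-17.29, 119.83], [-79.2, 71.16], [3.27, 140.29], [-89.18, 269.18], [5.43, 117.66], [-154.24, 154.24]. Speed limits (degrees/s): [147.25, 147.25, 180, 180, 180, 180, 180].

INTERFACE

Orientations are given as [roll, pitch, yaw] about the fixed x, y, z axes, in that order (R = Rz(yaw) Ry(pitch) Rx(roll)).
In Python, from cell import monitor, read_camera, camera_model, env, regions_of gives the robot as it stands. The module is installed in compiled form; this text tells all that it offers.
- The arm moves only by the tool step_arm, never from a script. Its argument "deltas" is a list of rows, each a list of 5 numbers: the gripper's target within -1 to 1 (fully open at 1, half-way at 0, shut at -1), then the shift along the tool's x, y, z in m, then the turn about the tool's x in degrees. A call has 1 to 12 rows; each row is the pose to reach, as a shift and turn from the pose commanded when the call began, along the tool's axes at that moment; what a row does not reach only later rows make up. A row lasts 1/8 s, in which the tool goes at most 62.5 mm and 10.7 degrees, less where a joint would pass 70% of its speed; a pose out of reach is approached as far as the arm can. A call with a gripper value outside its range is refused whole. The fingers move at their own pace and stop on an object; "newtons" is the grip in N (left out, the last holds). Time passes only in rows, so rows that repeat a pose let the fingers close. It gives the time, the measured TCP pose, the force and the opening at its end, in the units of the state.
- monitor.get_obs(): the state, without advancing time (a new reading comes with each control period).
- read_camera(name): name is "scene" or "top"; returns (picture, depth): 480x640x3 uint8, red, green, blue; 480x640 float32, m along the optical axis (not along the pixel's ray), 0 where there is no reading.
- camera_model(name): a dict with "fx", "fy", "cx", "cy" (pixels), "xyz" and "attitude" of the camera in the world. Camera axes: x right, y down, z forward; pixel columns grow to the right and rows downward; lengths in m; the calibration is good to about 2 mm. A picture is of the moment at which its call begins. camera_model takes no time and is no camera call.
- env.sign_off(): hands the job in, once; it reports no verdict.
Trained networks look in the newest picture that a camera, given by its name, has taken for a name from the list of things; names that differ only in an ending like _2 or _b are one class to them, and where a whole thing is asked for, a point or a joint stands for the part that bears it (a point fixed in the world has none). Each returns a list of dicts, best first, with "p" (0 to 1); they miss things now and then, are a little off and sometimes report something else, mostly with a low value. They report only what shows in the picture. A call takes as long as a camera call.
- regions_of(camera, thing): "pixels" (480x640 bool, what is visible of it) and "pixel" ([column, row] in pixels, amid what is visible of it).
The state is a dict: "time_s": time; "qpos": joint angles; "joint_velocities": joint speeds; "effort": joint torques, N m; "tool_pos": TCP position; "tool_rot": TCP orientation; "force": force on the tool from outside, world axes, zero at the start; "wrist_torque": the same for the moment, N m; "grip_width": finger opening in m.
Only numpy, scipy, OpenCV 4.12 (cv2) and the standard library are available. Lean on these libraries where they do the work, as an engineer would, in place of code of your own. Each camera call takes 0.05 s, during which the arm holds its last target. There are 200 camera calls.

TASK

Re-tension the quick-release clamp that holds the green resin specimen: swing its black-knobbed cam lever out until it stands square to the clamp, then turn the brass adjusting nut until its red-balled arm stands straight up, and then swing the cam lever fully closed again. Leave the other clamp, with the orange specimen, untouched.

Things in the scene. Friction and masses are not known exactly. Their poses are not given: they have to be found in the camera images.
- clamp: Clamp with the GREEN 27 mm resin mount (top 48 mm up), fixed to the worktop: split aluminium block 60 x 56 mm (x, y), top 40 mm up, on a dark plate 88 x 76 x 8 mm. Origin: its centre on the worktop; z up; yaw -0.1 to 0.4 rad. In its frame a steel skewer runs along y at x=+20, z=30 mm: cam lever on the +y end, adjusting nut on the -y end.
- spare_clamp: Second clamp of the same build, size and frame, with an ORANGE resin mount; not to be touched. Its lever and nut start much like those of the first. Either clamp may be the left or the right one.
- lever (a joint): Green clamp's cam lever, swings level about x=20, y=46 mm (clamp frame). At its end an upright black knob, 15 mm dia, 20 to 64 mm up. 0 = closed, knob at x=-40, y=60 (beside the block, towards the robot). Grows outward (+y), clockwise from above; 1.57: knob at x=34, y=106; stop 1.75. Stays where left; friction 0.06 N m.
- nut (a joint): Green clamp's brass nut, turns on the skewer. Arm: 8 mm rod at y=-60 mm (clamp frame) with a red ball, 16 mm dia, centred 52 mm from the axis. 0 = arm straight up; value q = lean to the clamp's -x (to the robot): ball at x=20-52 sin q, z=30+52 cos q mm. Starts at 0.7 to 1.05. Stays where left; friction 0.06 N m; a pinched ball lags by some 0.15 rad.

How it is judged (in metres and radians):
On the way, in this order (a step that is already met when the one before it is completed fails the run):
1. the cam lever is swung out to at least 1.2 rad (about 70 degrees) (value of joint lever above 1.2 rad), for 0.2 s.
2. with the lever still out (over 1.0 rad), the nut's arm is brought upright within 0.26 rad (value of joint nut between -0.26 and 0.26 rad and value of joint lever above 1 rad), for 0.2 s.
At the end, for the whole second after the job is handed in: the cam lever is closed again (under 0.18 rad, 10 degrees) and the nut's arm stands upright within 0.26 rad (15 degrees) (value of joint lever below 0.18 rad and value of joint nut between -0.26 and 0.26 rad); the robot touches nothing.
It fails at once if the clamp with the orange specimen is touched with more than 3 N (contact force between any of the arm, the fingers and spare_clamp above 3 N).
It also fails if it takes over 58 s, if anything falls off the work surface, if the arm or the gripper's body presses on something with over 40 N, if the wrist force passes 120 N, or if a joint passes its speed limit or range.

## Working session

There is one attempt and no reset: what is moved stays moved. The work goes in short steps, Python scripts to look and compute and a tool call to move; the robot and the scene stay as the last step left them, time stands still between calls to the robot, and variables do not carry over. Pictures are saved under pics/ and viewed, about 8 in all and at most 12, crops included, and the job is handed in when it is done.

Besides the shell and the picture viewer there is one more tool, called after "Request:" by a JSON object that holds its "method" and its "body", one argument or row to a line. step_arm: Moves the arm, as the interface text tells. Its arguments: {"type":"object","properties":{"deltas":{"type":"array"},"newtons":{"type":"number"}},"required":["deltas"]}

```bash
mkdir -p pics; cat > h.py <<'E'
import numpy as np, cv2
from scipy.spatial.transform import Rotation as R
from cell import monitor, read_camera, camera_model, env, regions_of
def shot(n,name=None):
    p,d=read_camera(n)
    if name: cv2.imwrite('pics/%s.png'%name,p[:,:,::-1])
    return p,d
E
python3 - <<'E'
from h import *
o=monitor.get_obs(); print({k:np.round(v,3).tolist() for k,v in o.items()})
a,_=shot('scene'); b,_=shot('top')
cv2.imwrite('pics/both0.png',np.hstack([a,b])[:,:,::-1][::1])
cv2.imwrite('pics/s0.png',a[:,:,::-1]);cv2.imwrite('pics/t0.png',b[:,:,::-1])
for n in('scene','top'):
    print(camera_model(n))
    for t in ('clamp','spare_clamp','lever','nut'):
        for r in regions_of(n,t): print(n,t,round(r['p'],2),r['pixel'],r['pixels'].sum())
E
```

```text
{'time_s': 0.0, 'qpos': [65.265, 18.438, -4.013, 83.174, 1.295, 78.541, -3.262], 'joint_velocities': [-0.009, -0.021, -0.024, -0.126, -0.057, -0.079, 0.019], 'effort': [-0.0, -49.129, -0.404, -31.253, -0.064, 0.044, 0.0], 'tool_pos': [0.28, -0.586, 0.24], 'tool_rot': [-176.703, 89.892, 118.836], 'force': [0.629, -0.619, -0.348], 'wrist_torque': [-0.027, 0.026, -0.003], 'grip_width': 0.087}
{'fx': 576.6698763276491, 'fy': 576.6698763276491, 'cx': 316.2931773648231, 'cy': 237.39686884891154, 'xyz': array([-0.16116554,  0.55574835,  0.52349506]), 'attitude': array([-117.50716345,   -0.35578712, -132.71363991])}
scene clamp 0.74 [262.6, 294.8] 2733
scene spare_clamp 0.82 [396.8, 213.0] 1569
scene lever 0.87 [243.6, 302.5] 596
scene nut 0.86 [275.3, 261.4] 312
{'fx': 545.9772679782677, 'fy': 545.9772679782677, 'cx': 324.6144275988265, 'cy': 245.88056997895202, 'xyz': array([ 0.39235282, -0.07738965,  1.16371794]), 'attitude': array([-173.73171831,   -0.81088759,  -90.25914626])}
top clamp 0.88 [233.8, 261.6] 1945
top spare_clamp 0.78 [419.7, 246.1] 2072
top lever 0.59 [208.7, 277.2] 287
top nut 0.78 [261.8, 254.5] 228
```

```bash
python3 - <<'E'
import cv2,numpy as np
a=cv2.imread('pics/s0.png');b=cv2.imread('pics/t0.png')
A=cv2.resize(a[120:420,140:540],(800,600));B=cv2.resize(b[180:330,150:500],None,fx=2.28,fy=2.28,interpolation=cv2.INTER_CUBIC)
cv2.imwrite('pics/A.png',A);cv2.imwrite('pics/B.png',B)
E
cat >> h.py <<'E'
def cam(n):
    m=camera_model(n); return m,R.from_euler('xyz',m['attitude'],degrees=True).as_matrix()
def pts(n,mask,d):
    m,Rc=cam(n); v,u=np.nonzero(mask&(d>0)); z=d[v,u]
    return (Rc@np.c_[(u-m['cx'])/m['fx']*z,(v-m['cy'])/m['fy']*z,z].T).T+m['xyz']
E
python3 - <<'E'
from h import *
for n in('top','scene'):
    p,d=shot(n); h=cv2.cvtColor(p,cv2.COLOR_RGB2HSV)
    for t in ('clamp','lever','nut','spare_clamp'):
        r=regions_of(n,t)
        if not r: continue
        m=r[0]['pixels']; P=pts(n,m,d)
        print(n,t,'mean',P.mean(0).round(3),'min',P.min(0).round(3),'max',P.max(0).round(3))
        if 'clamp' in t:
            T=P[(P[:,2]>.036)&(P[:,2]<.052)]; rc=cv2.minAreaRect((T[:,:2]*1000).astype(np.float32)); print('  top rect',rc)
            T=P[(P[:,2]<.015)]; rc=cv2.minAreaRect((P[:,:2]*1000).astype(np.float32)); print('  all rect',rc)
        if t=='nut':
            hh=h[m]; red=m&((h[...,0]<6)|(h[...,0]>172))&(h[...,1]>130); Q=pts(n,red,d); print('  red',len(Q),Q.mean(0).round(4))
        if t=='lever':
            blk=m&(h[...,2]<70); Q=pts(n,blk,d); print('  black',len(Q),np.median(Q,0).round(4),Q.max(0).round(3)); T=Q[Q[:,2]>.055]; print('  ktop',len(T),T.mean(0).round(4) if len(T) else '')
    g=(h[...,0]>40)&(h[...,0]<85)&(h[...,1]>100); G=pts(n,g,d); G=G[(G[:,2]>.043)&(G[:,2]<.053)]; print(' green',len(G),np.median(G,0).round(4))
E
```

```text
top clamp mean [0.471 0.094 0.029] min [ 0.411  0.024 -0.006] max [0.522 0.17  0.079]
  top rect ((466.2464294433594, 87.90789031982422), (75.37000274658203, 142.3175048828125), 15.26640510559082)
  all rect ((471.4369812011719, 99.00020599365234), (91.43775939941406, 164.44110107421875), 15.168261528015137)
top lever mean [0.454 0.145 0.037] min [ 0.411  0.13  -0.006] max [0.493 0.161 0.066]
  black 48 [0.4171 0.1447 0.0605] [0.474 0.153 0.066]
  ktop 34 [0.4177 0.1468 0.0615]
top nut mean [0.493 0.038 0.042] min [ 0.462  0.024 -0.006] max [0.518 0.061 0.079]
  red 33 [0.4692 0.0313 0.0738]
top spare_clamp mean [ 0.515 -0.29   0.029] min [ 0.466 -0.378 -0.007] max [ 0.563 -0.219  0.078]
  top rect ((517.3519897460938, -289.72686767578125), (70.26158142089844, 156.7057342529297), 12.348100662231445)
  all rect ((517.212890625, -296.38897705078125), (91.83750915527344, 160.34695434570312), 4.206080913543701)
 green 94 [0.4618 0.0914 0.0462]
scene clamp mean [0.456 0.102 0.031] min [ 0.409 -0.037 -0.003] max [0.567 0.157 0.077]
  top rect ((471.4107666015625, 96.11714172363281), (72.20722198486328, 156.36512756347656), 23.722553253173828)
  all rect ((492.1761474609375, 60.171180725097656), (115.72886657714844, 226.1407470703125), 14.808225631713867)
scene lever mean [0.441 0.149 0.039] min [0.409 0.132 0.02 ] max [0.489 0.157 0.065]
  black 247 [0.4126 0.1522 0.0459] [0.479 0.157 0.065]
  ktop 74 [0.4144 0.1508 0.0609]
scene nut mean [0.487 0.039 0.046] min [ 0.461 -0.016 -0.003] max [0.565 0.056 0.077]
  red 48 [0.466  0.0353 0.0719]
scene spare_clamp mean [ 0.502 -0.28   0.029] min [ 0.464 -0.423 -0.004] max [ 0.599 -0.218  0.076]
  top rect ((514.2413940429688, -286.5375671386719), (69.34540557861328, 152.697998046875), 13.219773292541504)
  all rect ((527.7636108398438, -307.0780334472656), (108.49467468261719, 214.02264404296875), 40.507484436035156)
 green 131 [0.4572 0.095  0.0469]
```

View pics/A.png

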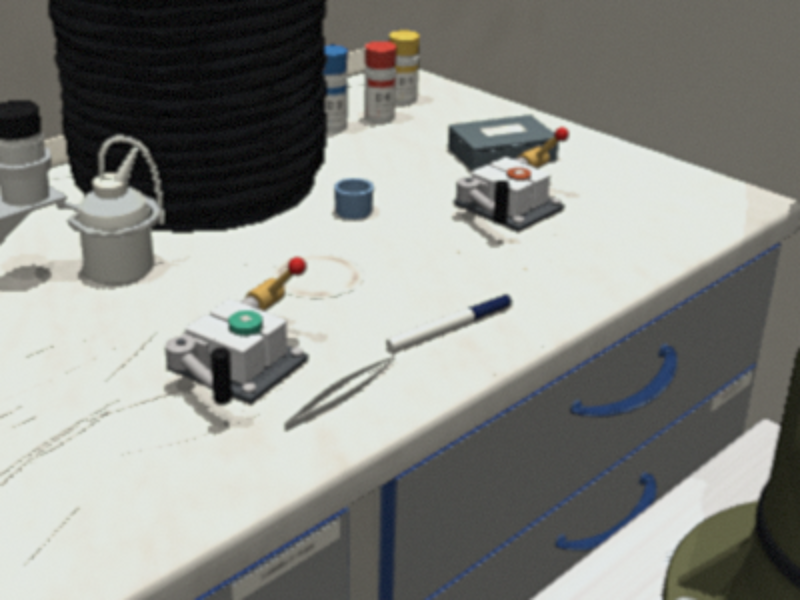

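View pics/B.png

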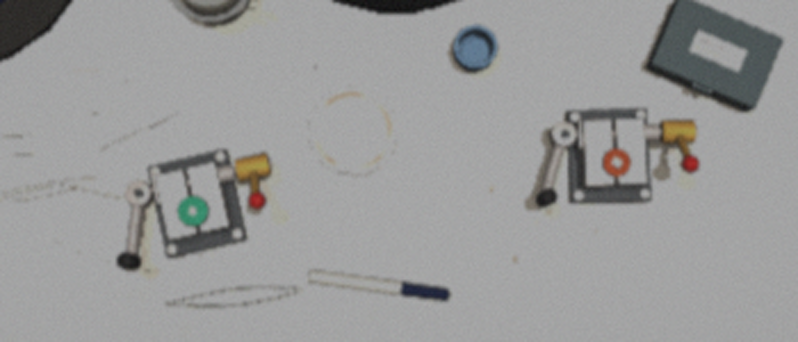

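The green clamp is the left one: knob at about (221,375) in A and (128,261) in B, red ball at (297,265) in A and (257,201) in B. Its yaw is about 0.2 rad. Next I'll check the obstacle heights and work out the waypoints.

```bash
cat >> h.py <<'E'
yaw=np.radians(12); c,s=np.cos(yaw),np.sin(yaw); RC=np.array([[c,-s],[s,c]])
O=np.array([.415,.149])-RC@np.array([-.040,.060])
def W(x,y): return O+RC@np.array([x,y])/1000
def knob(q):
    v=R.from_euler('z',-q).as_matrix()[:2,:2]@np.array([-60,14]); return W(20+v[0],46+v[1])
def delta(xyz,jaw,pos=None,rot=None):
    "tool-frame shift & turn to world xyz with tool z at azimuth jaw (deg), tool down"
    o=monitor.get_obs(); Rt=R.from_euler('xyz',o['tool_rot'] if rot is None else rot,degrees=True).as_matrix()
    d=Rt.T@(np.array(xyz)-(o['tool_pos'] if pos is None else pos))
    az=np.degrees(np.arctan2(Rt[1,2],Rt[0,2])); t=(az-jaw+180)%360-180
    return np.r_[d.round(4),round(t,1)].tolist()
E
python3 - <<'E'
from h import *
p,d=shot('top'); P=pts('top',d>0,d)
for x in np.arange(.36,.72,.04):
    print(round(x,2),[int(1000*np.max(P[(abs(P[:,0]-x)<.02)&(abs(P[:,1]-y)<.02)][:,2],initial=-1)) for y in np.arange(-.12,.33,.04)])
print('O',O,'knob',knob(0),knob(1.5),'ball up',W(20,-60),'ball .75',W(20-52*np.sin(.75),-60))
print(delta([.5,-.1,.24],50), delta([.415,.149,.16],102))
E
```

```text
0.36 [4, 4, 5, 4, 8, 9, 9, 4, 4, 4, 5, 6]
0.4 [15, 17, 14, 16, 11, 9, 9, 66, 3, 4, 4, 4]
0.44 [5, 3, 3, 5, 12, 50, 48, 65, 5, 4, 5, 4]
0.48 [3, 3, 4, 5, 77, 51, 47, 42, 3, 3, 4, 5]
0.52 [4, 4, 5, 4, 42, 41, 12, 4, 3, 4, 3, 4]
0.56 [5, 5, 5, 4, 4, 4, 5, 5, 5, 4, 4, 162]
0.6 [4, 4, 5, 4, 6, 4, 4, 5, 5, 167, 173, 174]
0.64 [255, 256, 255, 3, 90, 89, 72, 4, 167, 178, 179, 181]
0.68 [255, 253, 254, 258, 129, 129, 160, 156, 179, 181, 185, 186]
O [0.46660061 0.09862761] knob [0.415 0.149] [0.47345855 0.2093122 ] ball up [0.49863826 0.04409699] ball .75 [0.46396761 0.03672751]
[0.0015, 0.4081, -0.3442, -114.5] [0.0815, 0.4387, -0.6055, -166.5]
```

Request:
{"method": "step_arm", "body": {
  "deltas": [
    [1,0.0,0.41,-0.345,-115],
    [1,0.0,0.41,-0.345,-115],
    [1,0.0,0.41,-0.345,-115],
    [1,0.0,0.41,-0.345,-115],
    [1,0.0,0.41,-0.345,-115],
    [1,0.0,0.41,-0.345,-115],
    [1,0.0,0.41,-0.345,-115],
    [1,0.0,0.41,-0.345,-115],
    [1,0.0,0.41,-0.345,-115],
    [1,0.0,0.41,-0.345,-115],
    [1,0.0,0.41,-0.345,-115],
    [1,0.0,0.41,-0.345,-115]
  ]
}}

```text
time_s: 2.55
tool_pos: [0.5014, -0.0984, 0.2416]
tool_rot: [-105.7, 90.0, -55.2]
force: [0.1, 0.7, -0.7]
grip_width: 0.0869
```

```bash
python3 - <<'E'
from h import *
o=monitor.get_obs(); print(o['qpos'].round(1) if hasattr(o['qpos'],'round') else o['qpos'])
print(delta([.415,.149,.14],90))
E
```

```text
[ 40.8   3.1 -33.6 101.6   1.8  75.9  57.3]
[0.1016, 0.2241, 0.1358, -39.5]
```

Request:
{"method": "step_arm", "body": {
  "deltas": [
    [1,0.04,0.224,0.136,-39],
    [1,0.04,0.224,0.136,-39],
    [1,0.04,0.224,0.136,-39],
    [1,0.06,0.224,0.136,-39],
    [1,0.1,0.224,0.136,-39],
    [1,0.1,0.224,0.136,-39],
    [1,0.1,0.224,0.136,-39]
  ]
}}

```text
time_s: 3.42
tool_pos: [0.4161, 0.1481, 0.1427]
tool_rot: [-87.0, 89.9, 2.4]
force: [-0.2, 0.3, 0.5]
grip_width: 0.0868
```

```bash
python3 - <<'E'
from h import *
o=monitor.get_obs(); print(o['qpos'].round(1))
print(delta([.415,.149,.061],90))
a,da=shot('scene'); b,_=shot('top')
A=cv2.resize(a[200:350,180:380],(600,450));B=cv2.resize(b[200:320,150:310],(600,450))
cv2.imwrite('pics/c1.png',np.vstack([A[:300],B[:300]])[:,:,::-1]) if 0 else cv2.imwrite('pics/c1.png',cv2.resize(np.hstack([A,B]),(800,300))[:,:,::-1])
E
```

```text
[ 27.7  -1.6 -49.4 117.   -1.3  63.9  68.3]
[0.0817, 0.0012, 0.0009, -0.6]
```

View pics/c1.png

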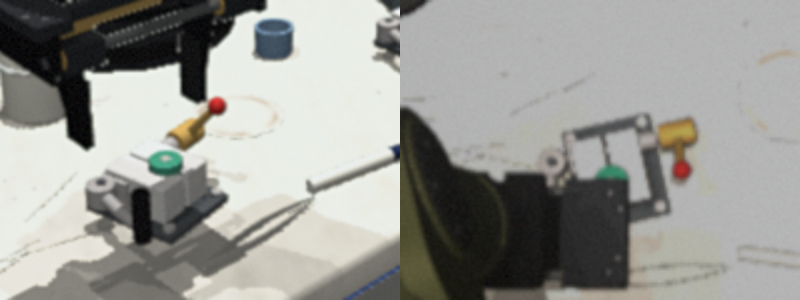

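The fingers hang astride the knob, which sits at (141,215) in the left half, with nothing in the way. Next I descend and close.

Request:
{"method": "step_arm", "body": {
  "deltas": [
    [1,0.04,0.001,0.001,0],
    [1,0.081,0.001,0.001,0],
    [1,0.081,0.001,0.001,0],
    [-0.6,0.081,0.001,0.001,0],
    [-0.8,0.081,0.001,0.001,0],
    [-0.8,0.081,0.001,0.001,0],
    [-0.8,0.081,0.001,0.001,0],
    [-0.8,0.081,0.001,0.001,0]
  ],
  "newtons": 8
}}

```text
time_s: 4.53
tool_pos: [0.414, 0.1499, 0.0607]
tool_rot: [-122.7, 90.0, -33.1]
force: [-1.1, 0.1, -0.9]
grip_width: 0.0451
```

```bash
python3 - <<'E'
from h import *
o=monitor.get_obs(); print(o['grip_width'],o['force'],o['tool_pos'])
for q in (.2,.4,.6,.8,1.0,1.2,1.4,1.5,1.55):
    k=knob(q); print(q,delta([k[0],k[1],.061],90-25*q/1.5))
E
```

```text
0.04508382352484815 [-1.14365729  0.10928578 -0.88244286] [0.41399467 0.14991266 0.06071695]
0.2 [-0.0003, -0.0024, 0.0113, 2.9]
0.4 [-0.0003, -0.0062, 0.023, 6.2]
0.6 [-0.0003, -0.0122, 0.0338, 9.5]
0.8 [-0.0003, -0.0202, 0.0431, 12.9]
1.0 [-0.0003, -0.0299, 0.0506, 16.2]
1.2 [-0.0003, -0.041, 0.0561, 19.5]
1.4 [-0.0003, -0.0529, 0.0592, 22.9]
1.5 [-0.0003, -0.059, 0.0599, 24.5]
1.55 [-0.0003, -0.0621, 0.06, 25.4]
```

Request:
{"method": "step_arm", "body": {
  "deltas": [
    [-0.9,0,0,0,0],
    [-0.9,0,0,0,0],
    [-0.9,0,0,0,0],
    [-0.9,0,0,0,0],
    [-0.9,0,0,0,0],
    [-0.9,0,0,0,0]
  ]
}}

```text
time_s: 5.28
tool_pos: [0.4138, 0.1499, 0.0605]
tool_rot: [131.5, 90.0, -138.9]
force: [-0.3, -0.1, -0.4]
grip_width: 0.0145
```

Request:
{"method": "step_arm", "body": {
  "deltas": [
    [-0.9,0,-0.001,0.006,1.5],
    [-0.9,0,-0.002,0.011,3],
    [-0.9,0,-0.006,0.023,6],
    [-0.9,0,-0.012,0.034,9.5],
    [-0.9,0,-0.02,0.043,13],
    [-0.9,0,-0.03,0.051,16],
    [-0.9,0,-0.041,0.056,19.5],
    [-0.9,0,-0.053,0.059,23],
    [-0.9,0,-0.059,0.06,24.5],
    [-0.9,0,-0.059,0.06,24.5],
    [-0.9,0,-0.059,0.06,24.5],
    [-0.9,0,-0.059,0.06,24.5]
  ]
}}

```text
time_s: 6.78
tool_pos: [0.4731, 0.2087, 0.0602]
tool_rot: [-168.7, 89.9, -103.6]
force: [0.2, -3.0, -3.9]
grip_width: 0.0144
```

```bash
python3 - <<'E'
from h import *
o=monitor.get_obs(); print(o['grip_width'],o['force'],o['tool_pos'],o['qpos'].round(1))
a,da=shot('scene')
cv2.imwrite('pics/d1.png',cv2.resize(a[180:360,160:400],(640,480))[:,:,::-1])
E
```

```text
0.014444010324884444 [ 0.24886606 -2.98299318 -3.8910374 ] [0.473117   0.20868364 0.06017046] [ 14.   17.7 -45.7 111.9  15.1  56.6  26.3]
```

View pics/d1.png

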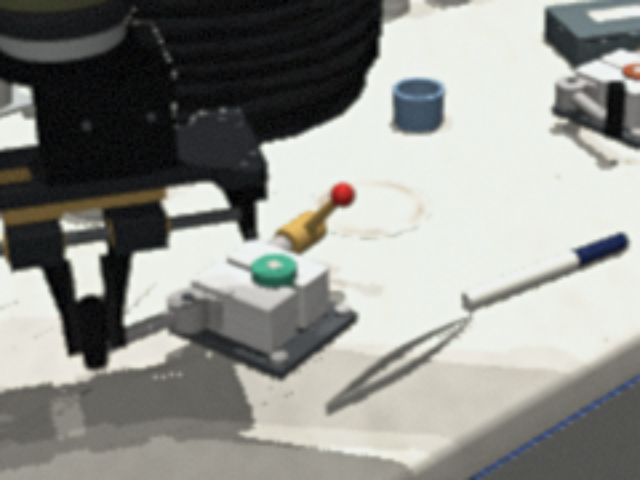

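The lever is out, with the knob held at (93,330) and the arm square to the clamp. Next I release and rise.

Request:
{"method": "step_arm", "body": {
  "deltas": [
    [0,0,0,0,0],
    [0,0,0,0,0],
    [0,0,0,0,0],
    [0,0,0,0,0],
    [0,-0.05,0,0,0],
    [0,-0.09,0,0,0],
    [0,-0.09,0,0,0]
  ]
}}

```text
time_s: 7.7
tool_pos: [0.4755, 0.2107, 0.1538]
tool_rot: [-52.5, 89.6, 12.6]
force: [0.2, 0.3, -1.0]
grip_width: 0.0433
```

```bash
python3 - <<'E'
from h import *
a,d=shot('scene');b,e=shot('top')
for n,p,dd in(('scene',a,d),('top',b,e)):
    h=cv2.cvtColor(p,cv2.COLOR_RGB2HSV)
    for r in regions_of(n,'nut')[:1]:
        m=r['pixels']&((h[...,0]<6)|(h[...,0]>172))&(h[...,1]>130); Q=pts(n,m,dd); print(n,r['p'],len(Q),np.median(Q,0).round(4))
    for r in regions_of(n,'lever')[:1]:
        Q=pts(n,r['pixels']&(h[...,2]<70),dd); T=Q[Q[:,2]>.055]; print(n,'knob',r['p'],len(T),T.mean(0).round(4))
w=W(20-52*np.sin(.75),-60); print(w,delta([*w,.145],12),delta([*w,.076],12))
E
```

```text
scene 0.77 49 [0.4654 0.0354 0.0723]
scene knob 0.61 62 [0.4762 0.2067 0.0606]
top 0.68 31 [0.4698 0.0317 0.0743]
[0.46396761 0.03672751] [0.0043, -0.065, -0.1599, 53.0] [0.0733, -0.0651, -0.1598, 53.0]
```

Request:
{"method": "step_arm", "body": {
  "deltas": [
    [0,0,-0.03,-0.06,10],
    [0,0,-0.05,-0.11,20],
    [0,0,-0.069,-0.161,31],
    [0,0,-0.069,-0.161,42],
    [0,0,-0.069,-0.161,53],
    [0,0.03,-0.069,-0.161,53],
    [0,0.03,-0.069,-0.161,53]
  ]
}}

```text
time_s: 8.88
tool_pos: [0.4656, 0.0343, 0.1181]
tool_rot: [161.8, 89.7, 173.9]
force: [-1.0, 0.1, -0.1]
grip_width: 0.0438
```

```bash
python3 - <<'E'
from h import *
o=monitor.get_obs(); print(o['tool_pos'],o['qpos'].round(1))
a,d=shot('scene')
cv2.imwrite('pics/e1.png',cv2.resize(a[180:360,180:420],(640,480))[:,:,::-1])
for r in regions_of('scene','nut')[:1]: print(r['p'],r['pixel'])
print(delta([.467,.034,.076],12))
E
```

```text
[0.46564479 0.03432166 0.11814633] [ 30.    4.4 -38.4 115.4   3.   61.5   2.3]
0.61 [276.3, 261.3]
[0.0444, -0.0004, -0.0007, 0.1]
```

View pics/e1.png

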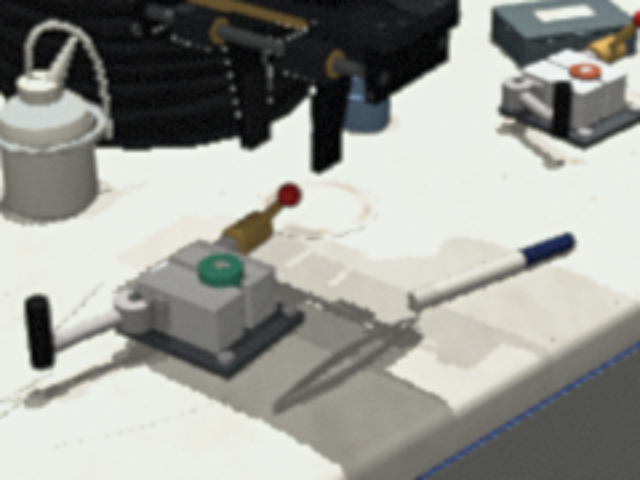

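Fingers straddle the ball, which is at (289,195), between tips at (256,145) and (325,165). Next I lower, narrow the opening and push along tool +z.

Request:
{"method": "step_arm", "body": {
  "deltas": [
    [0,0.022,0,-0.001,0],
    [0,0.043,0,-0.001,0],
    [-0.3,0.043,0,-0.001,0],
    [-0.3,0.043,0,-0.001,0],
    [-0.3,0.042,0,0.01,0],
    [-0.3,0.041,0,0.018,0],
    [-0.3,0.04,0,0.026,0],
    [-0.3,0.04,0,0.032,0],
    [-0.3,0.04,0,0.038,0],
    [-0.3,0.04,0,0.039,0],
    [-0.3,0.04,0,0.039,0],
    [-0.3,0.04,0,0.039,0]
  ]
}}

```text
time_s: 10.48
tool_pos: [0.5064, 0.0426, 0.0806]
tool_rot: [-12.3, 90.0, -0.3]
force: [0.2, -0.9, 0.4]
grip_width: 0.0304
```

```bash
python3 - <<'E'
from h import *
o=monitor.get_obs(); print(o['tool_pos'],o['force'],o['grip_width'], RC.T@(np.array(o['tool_pos'][:2])-O))
a,d=shot('scene')
cv2.imwrite('pics/f1.png',cv2.resize(a[200:320,200:360],(640,480))[:,:,::-1])
E
```

```text
[0.50636333 0.04256135 0.08058682] [ 0.23524018 -0.88605994  0.37563684] 0.030383620490451946 [ 0.02723698 -0.06310822]
```

View pics/f1.png

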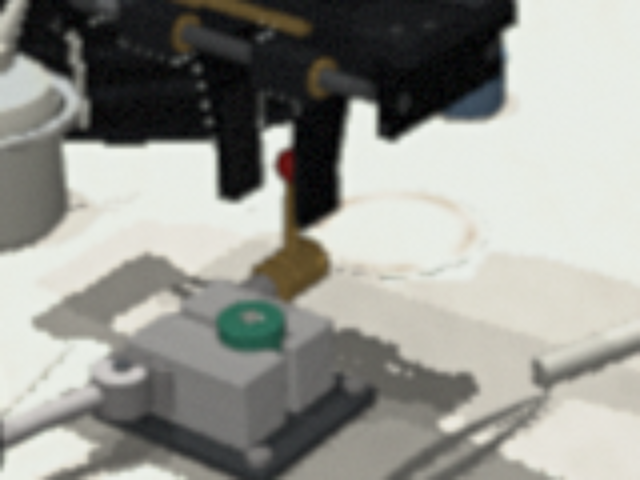

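The rod looks vertical with the ball at (288,165). Next I open, rise and measure it unobstructed.

Request:
{"method": "step_arm", "body": {
  "deltas": [
    [0,0,0,0,0],
    [0,0,0,0,0],
    [0,-0.04,0,0,0],
    [0,-0.08,0,0,0],
    [0,-0.08,0,0,0]
  ]
}}

```text
time_s: 11.15
tool_pos: [0.5085, 0.0428, 0.1638]
tool_rot: [-17.5, 89.6, -5.4]
force: [0.5, 0.1, 0.5]
grip_width: 0.0436
```

```bash
python3 - <<'E'
from h import *
a,d=shot('scene');h=cv2.cvtColor(a,cv2.COLOR_RGB2HSV)
r=regions_of('scene','nut')[0]; m=r['pixels']&((h[...,0]<6)|(h[...,0]>172))&(h[...,1]>130); Q=pts('scene',m,d); q=np.median(Q,0)
print('ball',r['p'],len(Q),q.round(4),'clamp frame',RC.T@(q[:2]-O))
r=regions_of('scene','lever')[0]; Q=pts('scene',r['pixels']&(h[...,2]<70),d); T=Q[Q[:,2]>.055]; print('knob',r['p'],len(T),T.mean(0).round(4),'model',knob(1.5))
cv2.imwrite('pics/g1.png',cv2.resize(a[200:320,180:340],(640,480))[:,:,::-1])
k=knob(1.5); print(delta([*k,.155],65),delta([*k,.061],65))
E
```

```text
ball 0.69 40 [0.495  0.0425 0.0849] clamp frame [ 0.01613471 -0.06076474]
knob 0.68 61 [0.4761 0.2065 0.0607] model [0.47345855 0.2093122 ]
[0.0048, 0.17, 0.0034, -53.0] [0.0988, 0.17, 0.0036, -53.0]
```

View pics/g1.png

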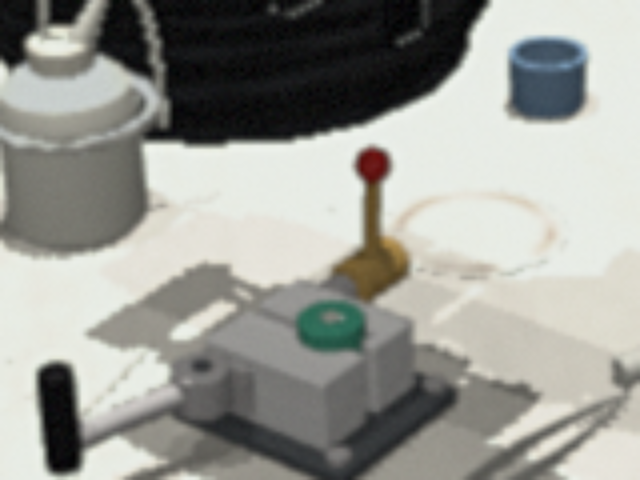

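The arm stands upright: ball at (372,163), rod vertical. The knob is at (60,415). Next I go back to the knob.

Request:
{"method": "step_arm", "body": {
  "deltas": [
    [0,0,0.05,0.001,-10],
    [0,0,0.11,0.002,-21],
    [0,0.005,0.17,0.003,-32],
    [0,0.005,0.17,0.004,-43],
    [0,0.005,0.17,0.004,-53],
    [0,0.005,0.17,0.004,-53],
    [0,0.05,0.17,0.004,-53],
    [0,0.098,0.17,0.004,-53],
    [0,0.098,0.17,0.004,-53],
    [-0.9,0.098,0.17,0.004,-53],
    [-0.9,0.098,0.17,0.004,-53],
    [-0.9,0.098,0.17,0.004,-53]
  ]
}}

```text
time_s: 12.8
tool_pos: [0.4756, 0.2099, 0.064]
tool_rot: [-60.1, 89.8, 4.9]
force: [0.1, 0.1, 0.1]
grip_width: 0.0213
```

Request:
{"method": "step_arm", "body": {
  "deltas": [
    [-0.9,0,0,0,0],
    [-0.9,0,0,0,0],
    [-0.9,0,0,0,0]
  ]
}}

```text
time_s: 13.18
tool_pos: [0.4753, 0.2081, 0.0634]
tool_rot: [-136.6, 89.8, -71.6]
force: [-0.8, -4.5, 7.0]
grip_width: 0.0146
```

```bash
python3 - <<'E'
from h import *
o=monitor.get_obs(); print(o['grip_width'],o['force'],o['tool_pos'])
for q in (1.4,1.2,1.0,.8,.6,.4,.2,.0,-.05):
    k=knob(q); print(q,delta([k[0],k[1],.061],90-25*q/1.5))
a,da=shot('scene')
cv2.imwrite('pics/h1.png',cv2.resize(a[200:320,150:310],(480,360))[:,:,::-1])
E
```

```text
0.014640347056770262 [-0.76256364 -4.47602509  7.01615654] [0.47528389 0.20812989 0.06340493]
1.4 [0.0024, 0.0074, -0.0029, -1.7]
1.2 [0.0024, 0.017, -0.0107, -5.0]
1.0 [0.0024, 0.0247, -0.0202, -8.4]
0.8 [0.0024, 0.0304, -0.0311, -11.7]
0.6 [0.0024, 0.0339, -0.0429, -15.0]
0.4 [0.0024, 0.0349, -0.0552, -18.4]
0.2 [0.0025, 0.0334, -0.0674, -21.7]
0.0 [0.0025, 0.0296, -0.0791, -25.0]
-0.05 [0.0025, 0.0283, -0.0819, -25.9]
```

View pics/h1.png

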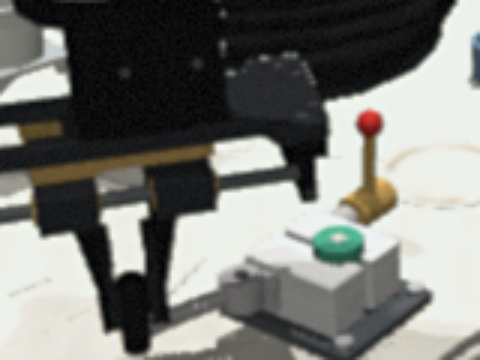

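The knob is gripped at (132,310) and the ball is still upright. Next I swing closed.

Request:
{"method": "step_arm", "body": {
  "deltas": [
    [-0.9,0.001,0.007,-0.003,-1.5],
    [-0.9,0.001,0.017,-0.011,-5],
    [-0.9,0.001,0.025,-0.02,-8.5],
    [-0.9,0.001,0.03,-0.031,-11.5],
    [-0.9,0.001,0.034,-0.043,-15],
    [-0.9,0.001,0.035,-0.055,-18.5],
    [-0.9,0.001,0.033,-0.067,-21.5],
    [-0.9,0.001,0.03,-0.078,-25],
    [-0.9,0.001,0.029,-0.08,-25.5],
    [-0.9,0.001,0.029,-0.081,-25.5],
    [-0.9,0.001,0.029,-0.081,-25.5]
  ]
}}

```text
time_s: 14.6
tool_pos: [0.4112, 0.1495, 0.0613]
tool_rot: [90.3, 89.7, -179.1]
force: [-7.8, 1.5, 5.4]
grip_width: 0.0149
```

```bash
python3 - <<'E'
from h import *
o=monitor.get_obs(); print(o['grip_width'],o['force'],o['tool_pos'],RC.T@(np.array(o['tool_pos'][:2])-O))
E
```

```text
0.014895718723479872 [-7.7796057   1.51275374  5.36089432] [0.41120748 0.1495147  0.0612936 ] [-0.04360264  0.06129196]
```

Request:
{"method": "step_arm", "body": {
  "deltas": [
    [0,0,0,0,0],
    [0,0,0,0,0],
    [0,0,0,0,0],
    [0,0,0,0,0],
    [0,-0.05,0,0,0],
    [0,-0.1,0,0,0],
    [0,-0.15,0,0,0],
    [0,-0.15,0,0,0]
  ]
}}

```text
time_s: 15.6
tool_pos: [0.4167, 0.1491, 0.2152]
tool_rot: [-94.9, 89.5, -4.4]
force: [-0.8, -0.3, 0.5]
grip_width: 0.0434
```

```bash
python3 - <<'E'
from h import *
o=monitor.get_obs(); print(o['tool_pos'],o['force'],o['joint_velocities'].round(1))
a,d=shot('scene');h=cv2.cvtColor(a,cv2.COLOR_RGB2HSV)
r=regions_of('scene','nut')[0]; m=r['pixels']&((h[...,0]<6)|(h[...,0]>172))&(h[...,1]>130); q=np.median(pts('scene',m,d),0)
print('ball',r['p'],q.round(4),RC.T@(q[:2]-O))
r=regions_of('scene','lever')[0]; Q=pts('scene',r['pixels']&(h[...,2]<70),d); T=Q[Q[:,2]>.055]; t=T.mean(0); print('knob',r['p'],len(T),t.round(4),RC.T@(t[:2]-O),'initially .4144 .1508')
cv2.imwrite('pics/i1.png',cv2.resize(a[200:320,170:330],(640,480))[:,:,::-1])
E
```

```text
[0.41671739 0.14905845 0.21519113] [-0.82064903 -0.27911824  0.52540749] [-0.4  2.7 -0.5  4.8  1.2 -1.6 -1.1]
ball 0.55 [0.4956 0.0419 0.0847] [ 0.01662557 -0.06150254]
knob 0.84 81 [0.4145 0.1511 0.0606] [-0.04005233  0.06216359] initially .4144 .1508
```

View pics/i1.png

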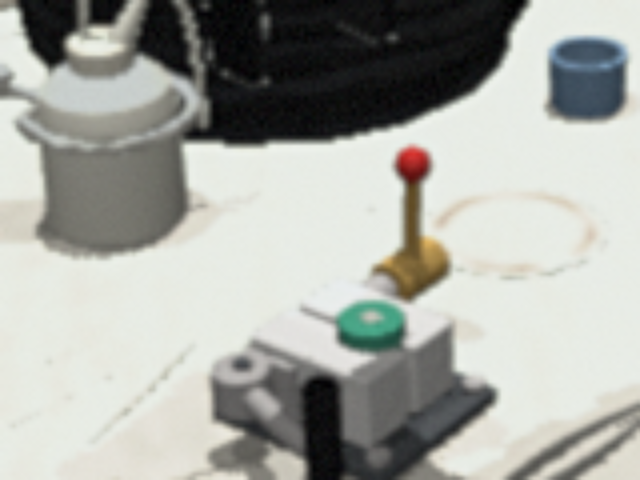

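The knob at (322,425) is back within 0.5 mm of its starting spot beside the block, and the ball at (412,163) is upright. The arm is clear, so I'm handing in.

```bash
python3 -c "
from cell import env
print(env.sign_off())"
```

```text
the job is handed in; nothing more can be done
None
```

The job is handed in. I swung the green clamp's lever out to about 1.5 rad, pushed the nut's arm upright, then swung the lever closed and moved the gripper well clear. It was all done by 15.6 s of robot time. No verdict is reported, so what follows rests on my own checks.

- **Lever:** the last measurement put the knob within 0.5 mm of where it started, at clamp-frame (-40, 62) mm against a nominal (-40, 60). "Fully closed" assumes the lever started closed. The yaw I read off the plate edges agreed with that.
- **Nut arm:** it looked vertical in the picture. The measured ball position was x ≈ 17 mm against 20 mm for upright. That is a lean of about 0.07 rad at most, and some of it is because the camera sees only the near side of the ball.
- **Orange clamp:** I never went near it after passing about 0.24 m above the worktop on the way in.
- **Forces:** the largest reading at the end of a move was about 10 N, as the lever reached closed.

No check failed. The detector did not find the lever in the one top-camera frame I asked it for with the lever out, so I used the scene camera there.

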